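# Stamp the batch mark on a filled jar

## Robot

A 7-joint arm with a two-finger parallel gripper is mounted at the origin on the work surface. World frame = base frame: x ahead of the robot, y to its left, z up, the work surface at z = 0. Lengths are in mm, angles in rad, forces in N, time in s.
With the tool pointing down it reaches from about 400 to 875 mm from the base axis. Payload 4.4 kg.
Tool frame: the origin (TCP) lies at the very end of the fingers, on their centre line; the grasp point (between the pads) lies 19 mm behind it; z points along the fingers, y is the line along which they close (so a half turn about z gives the same grasp; the last joint's range is limited). The gripper opens to 85 mm and grips with 20 to 120 N. Pads are 22 mm wide; open, the fingers measure 114 mm over their backs; the gripper's body (76 mm by 85 mm) begins 54 mm behind the grasp point. The pads swing forward as they close: fully open they stand 13 mm farther back than shut.
Start: joints at [-1.36, 0.628, 0.038, 1.517, -0.027, 0.996, -0.02], TCP at [177.607, 625.279, 231.313] pointing down, gripper open.
Joint ranges: [-3.06, 3.06], [-0.37, 2.12], [-1.25, 1.32], [0.18, 2.47], [-1.1, 4.24], [0.23, 1.98], [-2.94, 2.94]. Speed limits (rad/s): [2.57, 2.57, 3.14, 3.14, 3.14, 3.14, 3.14].

## Interface

Orientations are given as [roll, pitch, yaw] about the fixed x, y, z axes, in that order (R = Rz(yaw) Ry(pitch) Rx(roll)).
In Python, from cell import sensors, get_image, camera_params, order gives the robot as it stands.
- The arm moves only by the shell command python3 -m inch 'ROWS' [OPENING]. ROWS is JSON, a list that holds one entry, the list of rows, each a list of 4 numbers: the shift along the tool's x, y, z in cm, then the turn about the tool's z in degrees. A call has 1 to 8 rows; each row is the pose to reach, as a shift and turn from the pose commanded when the call began, along the tool's axes at that moment; what a row does not reach only later rows make up. A row lasts 1/12 s, in which the tool goes at most 41.7 mm and 7.16 degrees, less where a joint would pass 70% of its speed; a pose out of reach is approached as far as the arm can. A call with a gripper value outside its range is refused whole. OPENING is the finger opening in cm, from 0 to 8.54, set as the call begins (- or left out, the last holds). The fingers move at their own pace and stop on an object; the grip force is fixed at half the most. Time passes only in rows, so rows that repeat a pose let the fingers close. It gives the time, the measured TCP pose, the force, the opening and the grip force at its end, in the units of the state.
- sensors.read_state(): the state, without advancing time (a new reading comes with each control period).
- get_image(name): name is "side" or "top"; returns the picture (384x512x3 uint8, blue, green, red); there is no depth.
- camera_params(name): a dict with "mtx" (3x3 intrinsics, pixels), "D" ([k1, k2, p1, p2, k3] as OpenCV has them; the pictures are not rectified), "rvec" (rotation vector, rad) and "tvec" (3), from world to camera coordinates, as OpenCV has them. Camera axes: x right, y down, z forward; pixel columns grow to the right and rows downward; lengths in mm; the calibration is good to about 2 mm. A picture is of the moment at which its call begins. camera_params takes no time and is no camera call.
- order.finish_job(): hands the job in; it is judged then, once.
The state is a dict: "clock": time; "qpos": joint angles; "qd": joint speeds; "tau": joint torques, N m; "eef_pos": TCP position; "tool_rot": TCP orientation; "force": force on the tool from outside, world axes, zero at the start; "torque": the same for the moment, N m; "width": finger opening in mm; "gripper_force": force on a finger pad.
Only numpy, scipy, OpenCV 4.12 (cv2) and the standard library are available. Lean on these libraries where they do the work, as an engineer would, in place of code of your own. Each camera call takes 0.05 s, during which the arm holds its last target. There are 200 camera calls.

## Task

In the dispensary, mark the white jar with the spring-driven batch stamp: pull the stamp's red handle back until its sear catches and holds it, stand the white jar upright in the V nest, then press the green trip button so that the striker fires, marks the jar and stays pressed against it. Never let the striker fly forward while the nest is empty, and leave the amber jar, the mortar and the spatula where they are.

Things in the scene. Friction and masses are not known exactly. Their poses are not given: they have to be found in the camera images.
- stamp: bench marking stamp, screwed down: grey base plate 120 x 290 x 15 mm with blue blocks, all below 70 mm height except the red handle (top at 112 mm) and the green button. Origin on the table at the middle of the stamp, +z up. The striker slides along the stamp's own y axis: it fires towards +y, where the nest is, and is drawn back towards -y.
- striker (a joint): travel of the sprung striker in m: 0 fully forward (start), growing as it is drawn back along the stamp's -y. Spring force about 4 N at 0, 14 N at 0.046; riding over the sear (0.02 to 0.042) adds up to 4 N. The sear catches at about 0.046 and holds it at 0.045 to 0.047; hard stop 0.051: draw to 0.0485, then ease forward. Let go earlier, it flies forward. A jar in the nest stops it at 0.014.
- striker_grip (a point): grip point on the axis of the upright red handle (round post, 16 mm diameter, 45 mm tall) that rides on the striker; 15 mm below the handle's top and 97 mm above the table; free space on all sides at this height. Its axes are the stamp's. Pull it level along the stamp's -y.
- trip (a joint): travel of the green trip button in m: 0 up, grows as pressed, hard stop at 0.012. Sprung up with 2.4 N, 4.2 N fully down; a few newtons of friction more when the striker is cocked. Pressing it by about 5 mm or more lowers the sear and fires the cocked striker. (It also dips by itself as the striker rides over the sear.)
- trip_top (a point): centre of the top face of the round green trip button (28 mm diameter), 80 mm above the table when up, 55 mm to the stamp's +x side of the striker's axis; press straight down
- nest (a point): where the centre of the jar's underside belongs when the jar touches both faces of the steel V: on the stamp's base plate, 15 mm above the table. The stamp's axes. The V's walls lie on its +y side, 45 mm high above the plate, each face at 45 degrees to the y axis, touching the jar 18 mm beside and 18 mm beyond the centre; the nest is open above and to -y. With the striker forward its brass head stands 14 mm into the jar's place; cocked, 32 mm clear of it.
- jar: the white jar to be marked, closed, white cap: body 52 mm diameter, cap 55 mm diameter and 22 mm tall on top, 90 mm tall in all, 0.1 to 0.2 kg. Origin at the centre of its underside, +z up. It starts upright on the blue round mat (90 mm diameter, 4 mm thick).
- amber: bystander: an amber jar with a black cap, same size as the white one. Origin at the centre of its underside
- mortar: bystander: white ceramic bowl, 110 mm diameter, 60 mm tall. Origin at the centre of its underside
- spatula: bystander: spatula 280 mm long with black handle, lying on the table, origin under its middle, blade towards its own +x

How it is judged (in metres and radians):
On the way, in this order (a step that is already met when the one before it is completed fails the run):
1. the striker is drawn back and held by its sear alone, the handle released (value of joint striker above 0.042 m and contact force between the fingers and stamp below 0.1 N), for 0.3 s.
2. the white jar stands upright in the nest, let go, with the striker still cocked (value of joint striker above 0.042 m and horizontal distance between jar and nest below 0.018 m and z of jar in the frame of nest below 0.004 m and angle between jar's own z axis and vertical below 0.1 rad and contact force between the fingers and jar below 0.1 N), for 0.2 s.
At the end, for the whole second after the job is handed in: the striker has fired and rests against the jar (travel 9 to 19 mm), and the white jar stands upright (within 0.1 rad) and still on the nest's floor, against the V (centre within 6 mm of the nest point) (value of joint striker between 0.009 and 0.019 m and horizontal distance between jar and nest below 0.006 m and z of jar in the frame of nest below 0.004 m and angle between jar's own z axis and vertical below 0.1 rad and linear speed of jar below 0.02 m/s); the robot touches nothing.
It fails at once if the striker flies forward (faster than 0.3 m/s, out of the sear) with the white jar not in the nest (velocity of joint striker below -0.3 m/s and value of joint striker below 0.038 m and horizontal distance between jar and nest above 0.022 m).
It fails at once if the amber jar, the mortar or the spatula is moved by more than 30 mm (distance of any of amber, mortar, spatula from where it was at the start of the episode above 0.03 m).
It also fails if it takes over 72 s, if anything falls off the work surface, if the arm or the gripper's body presses on something with over 40 N, if the wrist force passes 120 N, or if a joint passes its speed limit or range.

## Working session

There is one attempt and no reset: what is moved stays moved. The work goes in short steps, Python scripts to look and compute and a shell command to move; the robot and the scene stay as the last step left them, time stands still between calls to the robot, and variables do not carry over. Pictures are saved under pics/ and viewed, at most 10 in all, crops included, and the job is handed in when it is done.

```bash
mkdir -p pics; ls
python3 - <<'E'
from cell import sensors,get_image,camera_params
import cv2
for n in("side","top"):
    cv2.imwrite(f"pics/{n}0.png",get_image(n)); p=camera_params(n); print(n,p)
print(sensors.read_state())
E
```

```text
pics
side {'mtx': array([[455.78831424,   0.        , 253.67379746],
       [  0.        , 455.78831424, 199.67584788],
       [  0.        ,   0.        ,   1.        ]]), 'D': array([-0.15700055,  0.        ,  0.        ,  0.        ,  0.        ]), 'rvec': array([ 0.57172566, -2.76266586,  0.99068145]), 'tvec': array([ 490.68250257,  271.64386082, 1045.74829356])}
top {'mtx': array([[428.65998749,   0.        , 259.61719061],
       [  0.        , 428.65998749, 190.7324704 ],
       [  0.        ,   0.        ,   1.        ]]), 'D': array([-0.11541086,  0.        ,  0.        ,  0.        ,  0.        ]), 'rvec': array([ 2.130499  , -2.15288396,  0.14468669]), 'tvec': array([ -41.37844295,  551.04478694, 1078.02863523])}
{'clock': 0.1, 'qpos': array([-1.35979121,  0.62923482,  0.03844964,  1.5182484 , -0.02701618,
        0.99628746, -0.02000346]), 'qd': array([ 0.00032448, -0.00147384,  0.00142986, -0.0007264 ,  0.0012466 ,
        0.00138836,  0.00057844]), 'tau': array([ 3.83113176e-03, -5.64532721e+01,  1.23068534e+00, -1.93975264e+01,
        1.12814654e-02,  5.31904574e-03,  2.01202766e-06]), 'eef_pos': array([177.45409941, 624.74334694, 230.49958386]), 'tool_rot': array([-3.13993248e+00,  4.42103577e-06,  2.86477178e+00]), 'force': array([ 0.77478197, -0.15267256,  1.22819647]), 'torque': array([ 0.00395513,  0.04585707, -0.002816  ]), 'gripper_force': 0.0, 'width': 85.36006276191058}
```

View pics/top0.png

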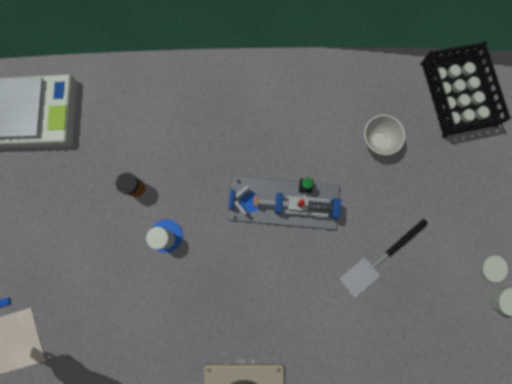

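View pics/side0.png

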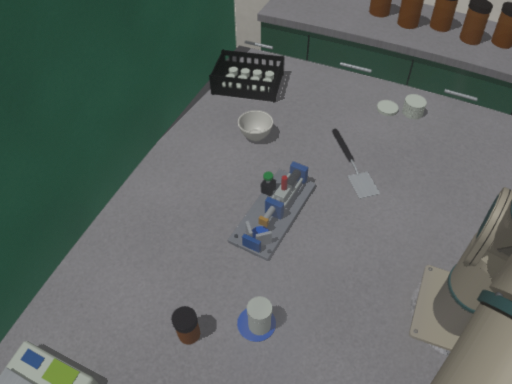

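The top view shows the stamp at about (287,203) with its red handle at (302,203), green button at (307,185) and nest at about (245,203). The white jar is at (160,238) on the blue mat, amber at (130,185), the mortar at (385,135) and the spatula at (385,260). In the side view the white jar is at (260,315) and the handle at (285,182).

```bash
cat > h.py <<'E'
import cv2,numpy as np
from cell import sensors,get_image,camera_params
def ray(n,uv):
    p=camera_params(n);R=cv2.Rodrigues(p['rvec'])[0]
    x=cv2.undistortPoints(np.array([[uv]],float),p['mtx'],p['D'])[0,0]
    return -R.T@p['tvec'],R.T@np.array([x[0],x[1],1])
def plane(n,uv,z):
    c,d=ray(n,uv);return c+d*(z-c[2])/d[2]
def two(a,b):
    (c,d),(e,f)=ray("top",a),ray("side",b)
    s=np.linalg.lstsq(np.c_[d,-f],e-c,rcond=None)[0];p,q=c+d*s[0],e+f*s[1]
    return (p+q)/2,np.linalg.norm(p-q)
def proj(n,P):
    p=camera_params(n);return cv2.projectPoints(np.array([P],float),p['rvec'],p['tvec'],p['mtx'],p['D'])[0].ravel()
def blobs(im,lo,hi,roi,amin=8):
    x0,y0,x1,y1=roi;h=cv2.cvtColor(im[y0:y1,x0:x1],cv2.COLOR_BGR2HSV)
    m=cv2.inRange(h,np.array(lo),np.array(hi));n,l,s,c=cv2.connectedComponentsWithStats(m)
    return [(tuple((c[i]+[x0,y0]).round(1)),s[i,:].tolist()) for i in range(1,n) if s[i,4]>=amin]
E
python3 - <<'E'
from h import *
t=get_image("top");s=get_image("side")
rt=(225,170,350,235);rs=(225,155,325,260)
for n,im,r in(("top",t,rt),("side",s,rs)):
    print(n,"red",blobs(im,(0,130,60),(6,255,255),r),"green",blobs(im,(45,110,30),(85,255,255),r))
    print(" blue",blobs(im,(100,120,50),(130,255,255),r))
    r2=(130,205,200,265) if n=="top" else (225,285,290,350)
    print(" mat",blobs(im,(100,120,50),(130,255,255),r2),"white",blobs(im,(0,0,140),(180,50,255),r2,30))
a=cv2.resize(t[165:240,120:355],None,fx=3.4,fy=3.4,interpolation=cv2.INTER_CUBIC)
b=cv2.resize(s[155:260,225:325],None,fx=3,fy=3,interpolation=cv2.INTER_CUBIC)
c=np.zeros((a.shape[0]+b.shape[0],a.shape[1],3),np.uint8);c[:a.shape[0]]=a;c[a.shape[0]:,:b.shape[1]]=b
cv2.imwrite("pics/crop.png",c);print(c.shape)
E
```

```text
top red [((np.float64(301.0), np.float64(202.8)), [74, 30, 5, 6, 25])] green [((np.float64(306.7), np.float64(183.2)), [76, 8, 12, 11, 102])]
 blue [((np.float64(231.5), np.float64(199.3)), [4, 20, 6, 19, 77]), ((np.float64(248.0), np.float64(202.3)), [15, 23, 19, 20, 226]), ((np.float64(278.5), np.float64(203.0)), [50, 23, 8, 20, 123]), ((np.float64(335.5), np.float64(208.5)), [105, 29, 11, 20, 162])]
 mat [((np.float64(171.2), np.float64(232.6)), [24, 15, 29, 32, 367])] white [((np.float64(156.4), np.float64(237.5)), [16, 22, 22, 22, 382])]
side red [((np.float64(284.4), np.float64(177.6)), [58, 21, 4, 4, 13])] green [((np.float64(267.7), np.float64(175.6)), [39, 17, 9, 8, 55])]
 blue [((np.float64(299.1), np.float64(166.6)), [67, 8, 15, 8, 53]), ((np.float64(271.4), np.float64(201.7)), [41, 43, 14, 8, 69]), ((np.float64(252.9), np.float64(236.6)), [18, 71, 25, 22, 208])]
 mat [((np.float64(241.9), np.float64(322.1)), [13, 25, 8, 25, 137]), ((np.float64(261.3), np.float64(336.3)), [26, 44, 23, 12, 103])] white [((np.float64(258.9), np.float64(307.5)), [21, 11, 26, 24, 466])]
(570, 799, 3)
```

View pics/crop.png

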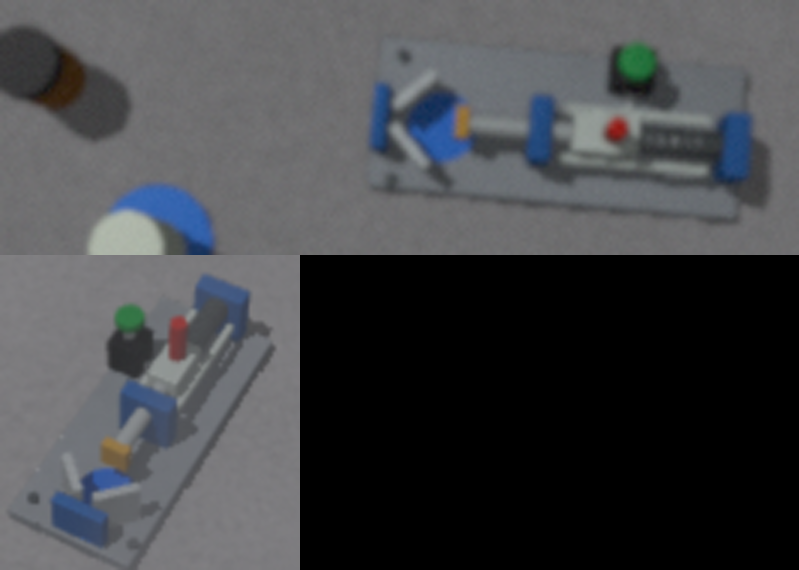

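The crop shows the plate corners, in top-view pixels, at about (232.6,176.8), (340,185), (336.8,228.8) and (229.4,220). It also shows the red handle top, the green button and the V, with a blue disc marking the nest floor.

Run:
```python
from h import *
np.set_printoptions(precision=1,suppress=True)
cs=[plane("top",(a/3.4+120,b/3.4+165),15) for a,b in((383,40),(748,68),(737,217),(372,187))]
cs=np.array(cs);print(cs,np.linalg.norm(np.diff(cs,axis=0),axis=1))
O=cs.mean(0);v=(cs[0]-cs[1]+cs[3]-cs[2])/2;print("origin",O,"yaw",np.arctan2(-v[0],v[1]))
print("red top",plane("top",(301,202.6),112),"two",two((301,202.8),(225+178/3,155+64/3+1)))
print("green top",plane("top",(306.7,183.2),80),"two",two((306.7,183.2),(267.7,175.6)))
print("jar cap",plane("top",(156.4,237.5),90))
m=cv2.inRange(cv2.cvtColor(get_image("top"),cv2.COLOR_BGR2HSV),(100,120,50),(130,255,255))
print("sidecap",two((156.4,237.5),(258.9,304)))
# mat circle fit from outer pts
im=get_image("top");h=cv2.cvtColor(im[205:270,130:205],cv2.COLOR_BGR2HSV);m=cv2.inRange(h,(100,120,50),(130,255,255))
P=[]
for r in range(m.shape[0]):
    c=np.flatnonzero(m[r])
    if len(c)>2:P.append(plane("top",(c[-1]+.5+130,r+205),4)[:2])
P=np.array(P);A=np.c_[2*P,np.ones(len(P))];x=np.linalg.lstsq(A,(P**2).sum(1),rcond=None)[0]
print("mat",x[:2],np.sqrt(x[2]+x[0]**2+x[1]**2))
print("amber",plane("top",(120+25/3.4,165+62/3.4),90))
```

```text
[[ 592.9   25.1   15. ]
 [ 567.3 -262.2   15. ]
 [ 450.3 -249.5   15. ]
 [ 476.9   33.7   15. ]] [288.4 117.6 284.5]
origin [ 521.8 -113.2   15. ] yaw -0.09111564247327349
red top [ 509.8 -148.   112. ] two (array([ 510.7, -147.8,  110.9]), np.float64(2.5182058981794246))
green top [ 562.6 -166.3   80. ] two (array([ 564.6, -166.4,   76. ]), np.float64(2.819488063294413))
jar cap [429.1 209.1  90. ]
sidecap (array([430.1, 206.1, 103.7]), np.float64(3.175854493422153))
mat [437.8 204.8] 43.33076699832006
amber [566.2 287.2  90. ]
```

```bash
cat >> h.py <<'E'
def plan(P,yaw):
    from scipy.spatial.transform import Rotation as Ro
    s=sensors.read_state();R=Ro.from_euler('xyz',s['tool_rot']).as_matrix()
    d=R.T@(np.array(P)-s['eef_pos'])/10;y=(yaw-s['tool_rot'][2]+np.pi/2)%np.pi-np.pi/2
    print("move cm",d.round(2),"turn deg",round(-np.degrees(y),1),"at",s['eef_pos'].round(1),s['tool_rot'].round(3),"t",round(s['clock'],2),"F",s['force'].round(1),"w",round(s['width'],1),"gf",round(s['gripper_force'],1))
E
python3 - <<'E'
from h import *
plan([470,250,230],3.05);plan([510,-148,200],3.05)
im=get_image("top");h=cv2.cvtColor(im[180:225,236:262],cv2.COLOR_BGR2HSV)
m=cv2.inRange(h,(100,120,50),(130,255,255));print(m//255@np.ones(26,int));
for r in m: print(''.join('#' if v else '.' for v in r))
E
```

```text
move cm [-38.38 -28.09   0.12] turn deg -10.6 at [177.6 625.1 231. ] [-3.141 -0.     2.865] t 0.3 F [ 0.3  0.3 -0.1] w 85.3 gf 0.0
move cm [-53.11 -65.28   3.14] turn deg -10.6 at [177.6 625.1 231. ] [-3.141 -0.     2.865] t 0.3 F [ 0.3  0.3 -0.1] w 85.3 gf 0.0
[ 0  0  0  0  0  0  0  0  0  0  0  0  3  7 10 10 11 12 12 13 13 13 13 13
 12 11 15 15 15 12 10  7  3  0  0  0  0  0  0  0  0  0  0  0  0]
..........................
..........................
..........................
..........................
..........................
..........................
..........................
..........................
..........................
..........................
..........................
..........................
............###...........
..........#######.........
.........##########.......
........##########........
......###########.........
.....############.........
.....############.........
....#############.........
....#############.........
....#############.........
....#############.........
....#############.........
.....############.........
......###########.........
.......#############.##...
........###############...
........###############...
.........############.....
..........##########......
...........#######........
............###...........
..........................
..........................
..........................
..........................
..........................
..........................
..........................
..........................
..........................
..........................
..........................
..........................
```

```bash
python3 -m inch '[[[-38.4,-28.1,0,-10.6],[-38.4,-28.1,0,-10.6],[-38.4,-28.1,0,-10.6],[-38.4,-28.1,0,-10.6],[-38.4,-28.1,0,-10.6],[-38.4,-28.1,0,-10.6],[-38.4,-28.1,0,-10.6],[-38.4,-28.1,0,-10.6]]]' 6.0
python3 - <<'E'
from h import *
plan([510,-148,200],3.05)
print(plane("top",(249.3,202),15))
E
```

```text
clock: 1.02
eef_pos: [383.5, 360.7, 231.6]
tool_rot: [3.141, 0.0, 3.05]
force: [0.8, 0.3, 0.1]
width: 59.9
gripper_force: 0.0
move cm [-17.25 -49.5    3.14] turn deg -0.0 at [383.5 360.7 231.6] [3.141 0.    3.05 ] t 1.02 F [0.8 0.3 0.1] w 59.9 gf 0.0
[524.2448491  -19.20622935  15.        ]
```

```bash
python3 -m inch '[[[-17.2,-49.5,3.1,0],[-17.2,-49.5,3.1,0],[-17.2,-49.5,3.1,0],[-17.2,-49.5,3.1,0],[-17.2,-49.5,3.1,0],[-17.2,-49.5,3.1,0],[-17.2,-49.5,3.1,0],[-17.2,-49.5,3.1,0]]]'
python3 -c "
from h import *
plan([510,-148,200],3.05)"
```

```text
clock: 1.68
eef_pos: [462.8, 37.4, 211.8]
tool_rot: [3.141, 0.001, 3.05]
force: [0.6, 0.6, -0.3]
width: 60.1
gripper_force: 0.0
move cm [ -6.4  -18.03   1.18] turn deg -0.0 at [462.8  37.4 211.8] [3.141e+00 1.000e-03 3.050e+00] t 1.68 F [ 0.6  0.6 -0.3] w 60.1 gf 0.0
```

```bash
python3 -m inch '[[[-6.4,-18,1.2,0],[-6.4,-18,1.2,0],[-6.4,-18,1.2,0],[-6.4,-18,1.2,0],[-6.4,-18,1.2,0],[-6.4,-18,1.2,0],[-6.4,-18,1.2,0],[-6.4,-18,1.2,0]]]'
python3 -c "
from h import *
plan([510,-148,78],3.05)
cv2.imwrite('pics/s1.png',cv2.resize(get_image('side')[100:260,200:360],None,fx=3,fy=3))"
```

```text
clock: 2.35
eef_pos: [509.5, -144.7, 199.5]
tool_rot: [3.141, -0.001, 3.05]
force: [0.1, 0.1, -0.1]
width: 59.9
gripper_force: 0.0
move cm [-0.09 -0.33 12.15] turn deg 0.0 at [ 509.5 -144.7  199.5] [ 3.141e+00 -1.000e-03  3.050e+00] t 2.35 F [ 0.1  0.1 -0.1] w 59.9 gf 0.0
```

View pics/s1.png

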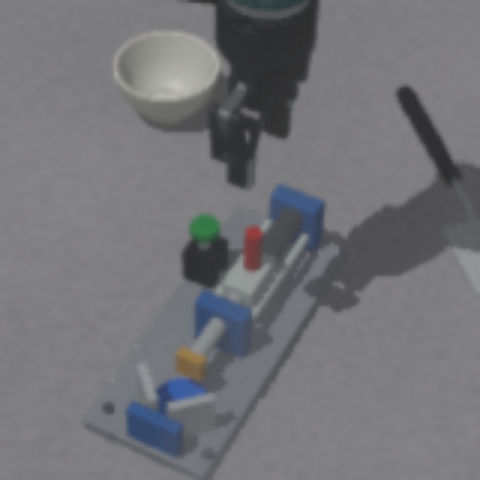

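The side view shows the open fingers above and in line with the red handle at (285,182), and the mortar and spatula are clear. I'll descend around the post.

```bash
python3 -m inch '[[[-0.1,-0.3,3,0],[-0.1,-0.3,6,0],[-0.1,-0.3,9,0],[-0.1,-0.3,10.5,0],[-0.1,-0.3,12,0],[-0.1,-0.3,12,0],[-0.1,-0.3,12,0]]]'
python3 -m inch '[[[0,0,0,0],[0,0,0,0],[0,0,0,0],[0,0,0,0]]]' 3.0
python3 -c "
from h import *
plan([510,-148,80],3.05)
cv2.imwrite('pics/s2.png',cv2.resize(np.hstack([get_image('side')[120:240,220:340],get_image('top')[140:260,240:360]]),None,fx=3,fy=3))"
```

```text
clock: 2.98
eef_pos: [510.2, -147.1, 79.4]
tool_rot: [3.141, -0.002, 3.052]
force: [0.3, 0.1, 1.1]
width: 60.3
gripper_force: 0.0
clock: 3.32
eef_pos: [511.0, -148.8, 80.5]
tool_rot: [-3.141, 0.002, 3.05]
force: [-1.1, -0.3, 0.4]
width: 30.1
gripper_force: 0.0
move cm [0.11 0.07 0.05] turn deg -0.0 at [ 511.  -148.8   80.5] [-3.141e+00  2.000e-03  3.050e+00] t 3.32 F [-1.1 -0.3  0.4] w 30.1 gf 0.0
```

View pics/s2.png

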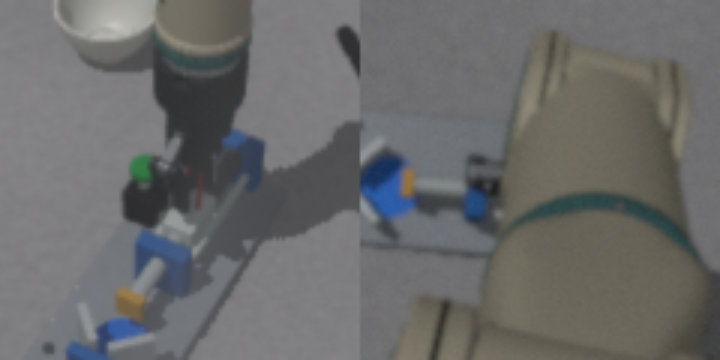

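The side view shows the red post between the fingers at about (286,182), with no contact forces. Next I close on it.

```bash
python3 -m inch '[[[0,0,0,0],[0,0,0,0],[0,0,0,0],[0,0,0,0],[0,0,0,0],[0,0,0,0]]]' 1.0
python3 -c "
from h import *
plan([510,-148,80],3.05)"
```

```text
clock: 3.92
eef_pos: [510.6, -149.0, 80.0]
tool_rot: [-3.141, 0.0, 3.05]
force: [-0.4, -0.5, 6.2]
width: 14.4
gripper_force: 58.4
move cm [ 0.06  0.1  -0.  ] turn deg -0.0 at [ 510.6 -149.    80. ] [-3.141  0.     3.05 ] t 3.92 F [-0.4 -0.5  6.2] w 14.4 gf 58.4
```

```bash
python3 -m inch '[[[0,-0.6,0,0],[0,-1.2,0,0],[0,-1.8,0,0],[0,-2.4,0,0],[0,-3.0,0,0],[0,-3.6,0,0],[0,-4.2,0,0],[0,-4.2,0,0]]]'
python3 -c "
from h import *
plan([510.6,-149,80],3.05)"
```

```text
clock: 4.58
eef_pos: [506.8, -185.5, 79.9]
tool_rot: [3.135, -0.002, 3.053]
force: [-0.1, 11.5, 9.2]
width: 14.3
gripper_force: 59.2
move cm [-0.05  3.67  0.02] turn deg 0.2 at [ 506.8 -185.5   79.9] [ 3.135e+00 -2.000e-03  3.053e+00] t 4.58 F [-0.1 11.5  9.2] w 14.3 gf 59.2
```

```bash
python3 -m inch '[[[0,-0.3,0,0],[0,-0.6,0,0],[0,-0.6,0,0],[0,-0.6,0,0]]]'
python3 -c "
from h import *
plan([510.6,-149,80],3.05)"
```

```text
clock: 4.92
eef_pos: [506.3, -190.5, 79.9]
tool_rot: [3.135, -0.002, 3.054]
force: [-0.2, 12.9, 9.9]
width: 14.6
gripper_force: 59.2
move cm [-0.06  4.18  0.02] turn deg 0.2 at [ 506.3 -190.5   79.9] [ 3.135e+00 -2.000e-03  3.054e+00] t 4.92 F [-0.2 12.9  9.9] w 14.6 gf 59.2
```

```bash
python3 -m inch '[[[0,-0.3,0,0],[0,-0.6,0,0],[0,-0.6,0,0],[0,-0.6,0,0]]]'
python3 -c "
from h import *
plan([510.6,-149,80],3.05)"
```

```text
clock: 5.25
eef_pos: [505.8, -195.8, 79.9]
tool_rot: [3.134, -0.002, 3.054]
force: [-0.8, 14.9, 9.7]
width: 14.3
gripper_force: 59.4
move cm [-0.07  4.71  0.02] turn deg 0.2 at [ 505.8 -195.8   79.9] [ 3.134e+00 -2.000e-03  3.054e+00] t 5.25 F [-0.8 14.9  9.7] w 14.3 gf 59.4
```

```bash
python3 -m inch '[[[0,-0.18,0,0],[0,-0.18,0,0],[0,-0.18,0,0],[0,-0.18,0,0]]]'
python3 -c "
from h import *
plan([510.6,-149,80],3.05)"
```

```text
clock: 5.58
eef_pos: [505.6, -197.2, 79.9]
tool_rot: [3.134, -0.002, 3.055]
force: [-1.6, 15.5, 10.3]
width: 13.9
gripper_force: 59.4
move cm [-0.08  4.85  0.03] turn deg 0.3 at [ 505.6 -197.2   79.9] [ 3.134e+00 -2.000e-03  3.055e+00] t 5.58 F [-1.6 15.5 10.3] w 13.9 gf 59.4
```

```bash
python3 -m inch '[[[0,0.2,0,0],[0,0.4,0,0],[0,0.6,0,0],[0,0.6,0,0],[0,0.6,0,0],[0,0.6,0,0]]]'
python3 -c "
from h import *
plan([510.6,-149,80],3.05)"
```

```text
clock: 6.08
eef_pos: [505.9, -194.7, 79.9]
tool_rot: [3.138, -0.001, 3.052]
force: [-1.4, 8.0, 7.8]
width: 14.3
gripper_force: 59.0
move cm [-0.06  4.59  0.01] turn deg 0.1 at [ 505.9 -194.7   79.9] [ 3.138e+00 -1.000e-03  3.052e+00] t 6.08 F [-1.4  8.   7.8] w 14.3 gf 59.0
```

```bash
python3 -m inch '[[[0,0.2,0,0],[0,0.45,0,0],[0,0.45,0,0],[0,0.45,0,0],[0,0.45,0,0]]]'
python3 -c "
from h import *
plan([510.6,-149,80],3.05)"
```

```text
clock: 6.5
eef_pos: [505.9, -194.4, 80.0]
tool_rot: [-3.141, -0.0, 3.049]
force: [-2.0, -0.6, 6.0]
width: 14.6
gripper_force: 58.9
move cm [-0.05  4.56 -0.  ] turn deg -0.0 at [ 505.9 -194.4   80. ] [-3.141 -0.     3.049] t 6.5 F [-2.  -0.6  6. ] w 14.6 gf 58.9
```

```bash
python3 -m inch '[[[0,0,0,0],[0,0,0,0],[0,0,0,0],[0,0,0,0],[0,0,0,0],[0,0,0,0]]]' 5
python3 -m inch '[[[0,0,-2,0],[0,0,-5,0],[0,0,-9,0],[0,0,-12,0],[0,0,-12,0],[0,0,-12,0]]]'
python3 - <<'E'
from h import *
plan([437,208,200],3.05)
t=get_image("top")
print(blobs(t,(0,130,60),(6,255,255),(225,170,350,235)),blobs(t,(8,100,60),(25,255,255),(240,180,300,225),5))
E
```

```text
clock: 7.0
eef_pos: [506.3, -193.8, 79.5]
tool_rot: [3.141, -0.0, 3.05]
force: [-0.3, -0.1, -0.7]
width: 50.0
gripper_force: 0.0
clock: 7.5
eef_pos: [507.5, -194.3, 201.4]
tool_rot: [-3.141, 0.004, 3.05]
force: [-0.3, -0.3, 0.4]
width: 49.7
gripper_force: 0.0
move cm [10.71 39.41  0.06] turn deg -0.0 at [ 507.5 -194.3  201.4] [-3.141  0.004  3.05 ] t 7.5 F [-0.3 -0.3  0.4] w 49.7 gf 0.0
[((np.float64(319.1), np.float64(204.8)), [92, 32, 6, 6, 24])] [((np.float64(273.0), np.float64(202.2)), [32, 18, 3, 9, 26])]
```

Run:
```python
from h import *
np.set_printoptions(precision=1,suppress=True)
t=get_image("top");s=get_image("side")
g=cv2.cvtColor(t,cv2.COLOR_BGR2HSV)[215:262,135:190]
for th in(110,130,150):
    m=cv2.inRange(g,(0,0,th),(180,70,255));n,l,st,c=cv2.connectedComponentsWithStats(m);i=1+st[1:,4].argmax()
    p=cv2.findContours((l==i).astype(np.uint8),0,2)[0][0];(x,y),r=cv2.minEnclosingCircle(p);print(th,st[i],x+135,y+215,r,plane("top",(x+135,y+215),90))
g=cv2.cvtColor(s,cv2.COLOR_BGR2HSV)
for r in range(292,338,4):
    c=np.flatnonzero(cv2.inRange(g[r:r+1,235:290],(0,0,105),(180,70,255))[0]);print(r,c.min()+235 if len(c) else 0,c.max()+235 if len(c) else 0,end=' | ')
for P in((430,209,90),(434,207,90),(437,206,90)):print(P,proj("side",P),proj("side",(P[0],P[1],4)),proj("top",P))
cv2.imwrite('pics/j.png',cv2.resize(np.hstack([s[280:350,220:300],t[200:270,130:210]]),None,fx=5,fy=5))
```

```text
110 [   0    0   55   47 1756] 162.0 238.0 35.4683952331543 [427.8 195.   90. ]
130 [ 10  12  23  23 415] 156.1666660308838 237.5 11.70242691040039 [429.1 209.7  90. ]
150 [ 11  12  22  22 374] 156.95454597473145 237.4772720336914 11.241372108459473 [429.1 207.7  90. ]
292 235 289 | 296 235 289 | 300 235 289 | 304 235 289 | 308 235 289 | 312 235 289 | 316 235 289 | 320 235 289 | 324 235 289 | 328 235 289 | 332 235 289 | 336 235 289 | (430, 209, 90) [259.2 308.2] [259.3 324.8] [156.5 237.1]
(434, 207, 90) [257.8 306.7] [258.  323.4] [157.3 235.5]
(437, 206, 90) [256.7 305.9] [257.  322.6] [157.7 234.3]
```

View pics/j.png

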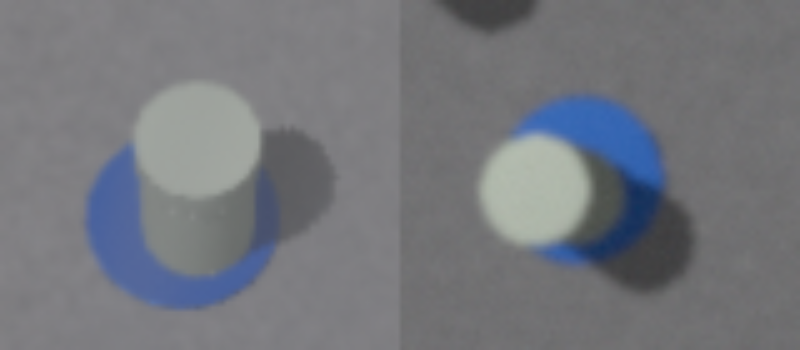

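The cap centre is at (259.6,307.6) in the side view and (156.4,237.5) in the top view. Both agree with the jar at about (430,208.5), off-centre on its mat.

```bash
python3 -m inch '[[[2,5,0,0],[4.5,13,0,0],[6,20,0,0],[7.5,26,0,0],[9,32,0,0],[10.5,36.5,0,0],[11.4,39.4,0,0],[11.4,39.4,0,0]]]' 8.5
python3 -c "
from h import *
plan([430,208.5,200],3.05)"
```

```text
clock: 8.32
eef_pos: [441.3, 134.6, 198.3]
tool_rot: [-3.14, -0.003, 3.05]
force: [0.7, 0.6, 0.0]
width: 84.9
gripper_force: 0.0
move cm [ 1.8   7.26 -0.18] turn deg -0.0 at [441.3 134.6 198.3] [-3.14e+00 -3.00e-03  3.05e+00] t 8.32 F [0.7 0.6 0. ] w 84.9 gf 0.0
```

```bash
python3 -m inch '[[[1.8,7.2,0,0],[1.8,7.2,0,0],[1.8,7.2,0,0],[1.8,7.2,0,0],[1.8,7.2,0,0]]]'
python3 -c "
from h import *
plan([430,208.5,64],3.05)"
```

```text
clock: 8.73
eef_pos: [430.9, 205.4, 198.5]
tool_rot: [-3.139, -0.002, 3.05]
force: [-0.2, 0.2, -0.2]
width: 84.7
gripper_force: 0.0
move cm [ 0.1   0.33 13.45] turn deg -0.0 at [430.9 205.4 198.5] [-3.139e+00 -2.000e-03  3.050e+00] t 8.73 F [-0.2  0.2 -0.2] w 84.7 gf 0.0
```

```bash
python3 -m inch '[[[0.1,0.2,3,0],[0.1,0.2,6,0],[0.1,0.2,9,0],[0.1,0.2,11.5,0],[0.1,0.2,13.4,0],[0.1,0.2,13.4,0],[0.1,0.2,13.4,0]]]'
python3 -m inch '[[[0,0,0,0],[0,0,0,0],[0,0,0,0],[0,0,0,0],[0,0,0,0],[0,0,0,0],[0,0,0,0]]]' 4.5
python3 -c "
from h import *
plan([430,208.5,64],3.05)"
```

```text
clock: 9.32
eef_pos: [430.4, 206.3, 64.8]
tool_rot: [-3.139, -0.002, 3.047]
force: [0.7, -0.1, -0.1]
width: 84.9
gripper_force: 0.0
clock: 9.9
eef_pos: [431.8, 208.5, 67.3]
tool_rot: [3.14, 0.003, 3.049]
force: [-0.3, -0.8, 6.0]
width: 53.6
gripper_force: 61.8
move cm [ 0.18 -0.02  0.33] turn deg -0.0 at [431.8 208.5  67.3] [3.140e+00 3.000e-03 3.049e+00] t 9.9 F [-0.3 -0.8  6. ] w 53.6 gf 61.8
```

```bash
python3 -m inch '[[[0,0,-1,0],[0,0,-3,0],[0,0,-6,0],[0,0,-9,0],[0,0,-9,0],[0,0,-9,0]]]'
python3 - <<'E'
from h import *
plan([523,-26,150],3.05)
s=get_image("side")
cv2.imwrite('pics/l.png',cv2.resize(s[230:350,180:320],None,fx=4,fy=4))
E
```

```text
clock: 10.4
eef_pos: [432.0, 209.2, 158.1]
tool_rot: [3.139, 0.004, 3.05]
force: [-0.6, -0.4, -0.8]
width: 53.0
gripper_force: 63.3
move cm [-11.21 -22.59   0.79] turn deg -0.0 at [432.  209.2 158.1] [3.139 0.004 3.05 ] t 10.4 F [-0.6 -0.4 -0.8] w 53.0 gf 63.3
```

View pics/l.png

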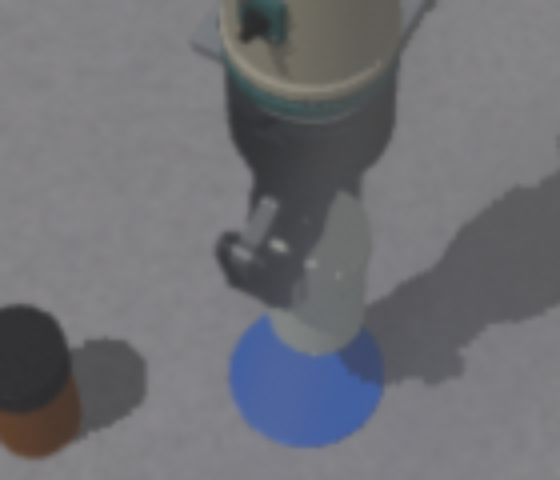

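The white jar hangs upright in the fingers, its bottom at about (259,318), and the mat is empty. Amber is undisturbed.

```bash
python3 -m inch '[[[-1,-2,0,0],[-3,-6,0,0],[-5,-10,0,0],[-7,-14,0,0],[-9,-18,0,0],[-10.4,-21,0,0],[-11.2,-22.6,0,0],[-11.2,-22.6,0,0]]]'
python3 -m inch '[[[0,0,0,0],[0,0,0,0],[0,0,0,0],[0,0,0,0]]]'
python3 -c "
from h import *
plan([523,-26,85],3.05)"
```

```text
clock: 11.12
eef_pos: [522.3, -34.0, 154.4]
tool_rot: [-3.138, -0.0, 3.04]
force: [0.3, 0.5, -2.4]
width: 53.4
gripper_force: 63.5
clock: 11.45
eef_pos: [521.0, -25.1, 155.3]
tool_rot: [3.141, -0.001, 3.053]
force: [0.4, 0.0, -1.8]
width: 53.3
gripper_force: 63.5
move cm [-0.21 -0.08  7.03] turn deg 0.1 at [521.  -25.1 155.3] [ 3.141e+00 -1.000e-03  3.053e+00] t 11.45 F [ 0.4  0.  -1.8] w 53.3 gf 63.5
```

```bash
python3 -m inch '[[[-0.2,-0.1,2,0],[-0.2,-0.1,4,0],[-0.2,-0.1,5.5,0],[-0.2,-0.1,6.8,0],[-0.2,-0.1,6.8,0],[-0.2,-0.1,6.8,0]]]'
python3 - <<'E'
from h import *
plan([523,-24,80],3.05)
s=get_image("side");t=get_image("top")
cv2.imwrite('pics/n.png',cv2.resize(np.hstack([s[150:270,210:330],t[140:260,200:320]]),None,fx=3.3,fy=3.3))
E
```

```text
clock: 11.95
eef_pos: [522.9, -27.0, 87.3]
tool_rot: [3.141, -0.002, 3.052]
force: [0.7, -0.9, -1.0]
width: 53.2
gripper_force: 63.5
move cm [0.02 0.3  0.73] turn deg 0.1 at [522.9 -27.   87.3] [ 3.141e+00 -2.000e-03  3.052e+00] t 11.95 F [ 0.7 -0.9 -1. ] w 53.2 gf 63.5
```

View pics/n.png

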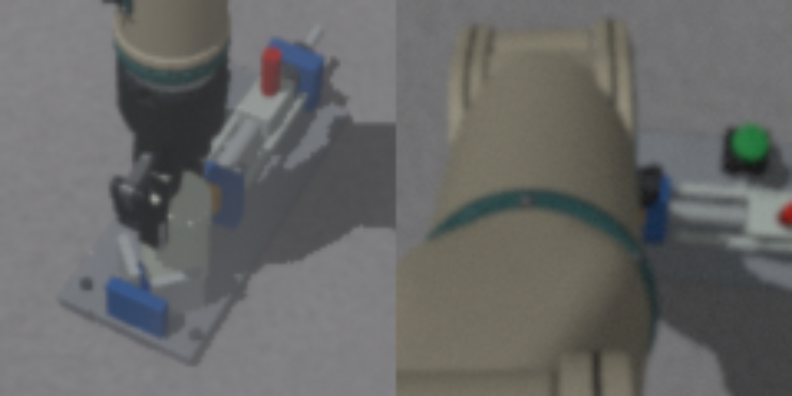

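The side view shows the jar between the cocked head and the V, with free room on both sides. I'll lower it to the plate.

```bash
python3 -m inch '[[[0,0,0.4,0],[0,0,0.8,0],[0,0,0.8,0],[0,0,0.8,0]]]'
python3 -m inch '[[[0,0,0.15,0],[0,0,0.3,0],[0,0,0.3,0]]]'
```

```text
clock: 12.38
eef_pos: [523.4, -28.0, 79.6]
tool_rot: [3.142, -0.0, 3.05]
force: [-1.1, 0.2, -1.1]
width: 53.2
gripper_force: 63.5
clock: 12.63
eef_pos: [524.0, -28.2, 78.3]
tool_rot: [3.142, 0.001, 3.049]
force: [-3.0, -0.2, 14.2]
width: 53.4
gripper_force: 64.9
```

```bash
python3 -m inch '[[[0,0,-0.2,0],[0,0.3,-0.25,0],[0,0.6,-0.25,0],[0,0.6,-0.25,0],[0,0.6,-0.25,0]]]'
python3 -m inch '[[[0,0.2,0,0],[0,0.2,0,0],[0,0.2,0,0]]]'
```

```text
clock: 13.05
eef_pos: [524.5, -21.8, 79.0]
tool_rot: [3.141, 0.001, 3.05]
force: [0.6, -0.5, -0.1]
width: 53.4
gripper_force: 63.5
clock: 13.3
eef_pos: [524.7, -21.2, 79.0]
tool_rot: [-3.14, 0.001, 3.049]
force: [2.6, -4.0, -1.7]
width: 53.1
gripper_force: 63.5
```

```bash
python3 -m inch '[[[-0.08,0.1,0,0],[-0.08,0.1,0,0],[-0.08,0.1,0.1,0],[-0.08,0.1,0.15,0]]]'
python3 -m inch '[[[0,0,0,0],[0,0,0,0],[0,0,0,0],[0,0,0,0],[0,0,0,0],[0,0,0,0]]]' 8.5
python3 -m inch '[[[0,0,0,0],[0,0,-2,0],[0,0,-5,0],[0,0,-9,0],[0,0,-12,0],[0,0,-12,0],[0,0,-12,0]]]'
```

```text
clock: 13.63
eef_pos: [526.2, -20.3, 78.3]
tool_rot: [-3.141, 0.002, 3.049]
force: [-0.0, -4.6, 11.7]
width: 53.5
gripper_force: 64.4
clock: 14.13
eef_pos: [524.9, -18.8, 77.5]
tool_rot: [3.141, -0.001, 3.05]
force: [-0.6, 0.8, -0.8]
width: 85.4
gripper_force: 0.0
clock: 14.72
eef_pos: [526.3, -19.1, 199.5]
tool_rot: [3.141, 0.004, 3.05]
force: [-1.7, -0.5, -1.1]
width: 85.1
gripper_force: 0.0
```

```bash
python3 -m inch '[[[-0.5,-3,0,0],[-1.5,-7,0,0],[-2.5,-11,0,0],[-4,-14,0,0],[-5.1,-14.4,0,0],[-5.1,-14.4,0,0],[-5.1,-14.4,0,0],[-5.1,-14.4,0,0]]]' 0
python3 - <<'E'
from h import *
np.set_printoptions(precision=1,suppress=True)
plan([564,-167,90],3.05)
s=get_image("side");t=get_image("top")
print(proj("top",(525,-20.5,105)),proj("side",(525,-20.5,105)),blobs(t,(0,0,130),(180,70,255),(215,180,275,225),60))
cv2.imwrite('pics/c.png',cv2.resize(np.hstack([s[140:260,210:330],t[140:260,200:320]]),None,fx=3.3,fy=3.3))
E
```

```text
clock: 15.38
eef_pos: [561.5, -165.4, 196.4]
tool_rot: [3.14, -0.003, 3.051]
force: [0.6, 0.1, 0.2]
width: 0.2
gripper_force: 0.0
move cm [-0.3 -0.1 10.6] turn deg 0.1 at [ 561.5 -165.4  196.4] [ 3.1 -0.   3.1] t 15.38 F [0.6 0.1 0.2] w 0.2 gf 0.0
[248.6 197.3] [260.5 212.7] [((np.float64(247.6), np.float64(198.0)), [20, 5, 26, 29, 490])]
```

View pics/c.png

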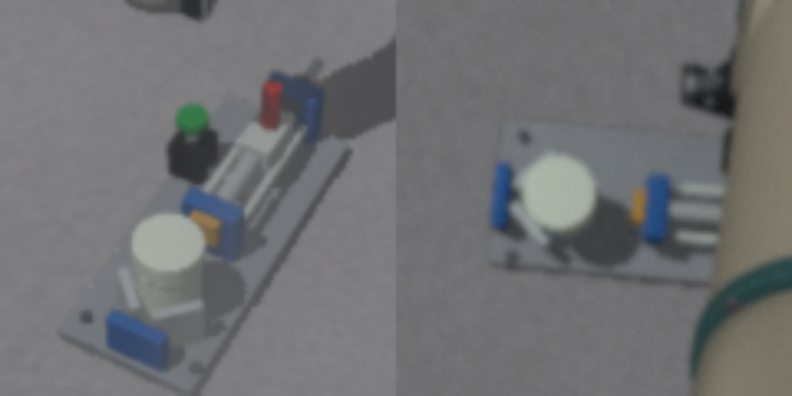

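The white jar stands in the V, with its cap at about (261,213) in the side view and (248,198) in the top view, as predicted. The striker is still cocked, so I can press the button.

```bash
python3 -m inch '[[[-0.3,-0.1,3,0],[-0.3,-0.1,6,0],[-0.3,-0.1,9,0],[-0.3,-0.1,10.6,0],[-0.3,-0.1,10.6,0],[-0.3,-0.1,10.6,0]]]'
python3 -c "
from h import *
plan([564,-167,73],3.05)"
```

```text
clock: 15.98
eef_pos: [565.0, -167.3, 91.2]
tool_rot: [3.141, -0.002, 3.051]
force: [0.2, 0.5, 0.2]
width: -0.1
gripper_force: 0.0
move cm [0.1  0.02 1.82] turn deg 0.1 at [ 565.  -167.3   91.2] [ 3.141e+00 -2.000e-03  3.051e+00] t 15.98 F [0.2 0.5 0.2] w -0.1 gf 0.0
```

```bash
python3 -m inch '[[[0,0,0.6,0],[0,0,1.2,0],[0,0,1.6,0],[0,0,2.0,0],[0,0,2.0,0],[0,0,2.0,0]]]'
python3 - <<'E'
from h import *
t=get_image("top");s=get_image("side");print(blobs(s,(0,130,60),(6,255,255),(225,155,325,260)),blobs(t,(0,0,130),(180,70,255),(215,180,275,225),60),blobs(t,(8,100,60),(25,255,255),(240,180,300,225),3))
E
```

```text
clock: 16.48
eef_pos: [566.5, -168.5, 72.2]
tool_rot: [-3.141, 0.002, 3.05]
force: [1.6, 0.2, 2.7]
width: -0.2
gripper_force: 1.5
[((np.float64(286.1), np.float64(174.7)), [59, 18, 5, 6, 18])] [((np.float64(247.0), np.float64(197.7)), [20, 5, 25, 29, 468])] [((np.float64(261.1), np.float64(201.9)), [20, 18, 3, 8, 21])]
```

```bash
python3 -m inch '[[[0,0,-3,0],[0,0,-7,0],[0,0,-11,0],[0,0,-14,0],[0,0,-14,0],[0,0,-14,0],[0,0,-14,0]]]'
python3 - <<'E'
from h import *
plan([564,-167,200],3.05)
s=get_image("side");t=get_image("top")
print(blobs(t,(0,0,130),(180,70,255),(215,180,275,225),60))
cv2.imwrite('pics/e.png',cv2.resize(np.hstack([s[140:260,210:330],t[140:260,200:320]]),None,fx=3.3,fy=3.3))
E
```

```text
clock: 17.17
eef_pos: [564.5, -168.3, 210.8]
tool_rot: [3.141, -0.002, 3.05]
force: [0.1, 0.1, -0.3]
width: 0.1
gripper_force: 0.0
move cm [0.06 0.12 1.08] turn deg -0.0 at [ 564.5 -168.3  210.8] [ 3.141e+00 -2.000e-03  3.050e+00] t 17.17 F [ 0.1  0.1 -0.3] w 0.1 gf 0.0
[((np.float64(246.9), np.float64(197.7)), [20, 5, 25, 29, 471])]
```

View pics/e.png

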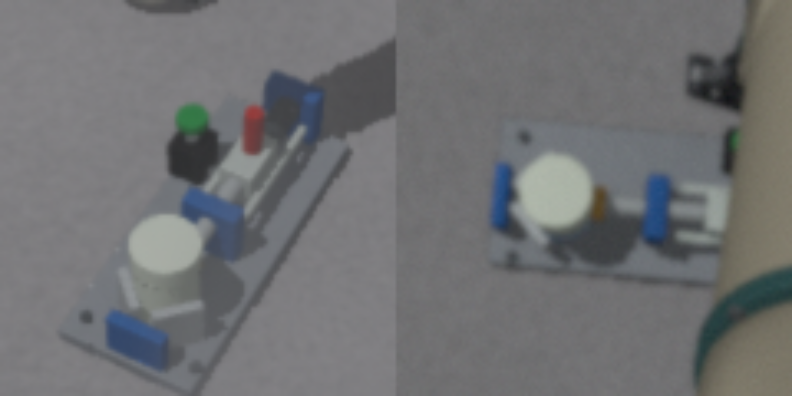

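The striker has fired, and its brass head rests on the jar at about (261,202) in the top view. The jar stands upright in the V and the gripper is clear, so I'm handing in.

```bash
python3 -c "
from cell import order
print(order.finish_job())"
```

```text
the job is handed in; nothing more can be done
None
```

The job is handed in: the stamp was cocked and held by its sear, the white jar was stood in the V nest, and the striker fired and rests against it, with the gripper clear; no verdict came back.

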